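Slide a mounted specimen under the macro camera and photograph it

ROBOT

A 6-joint arm with a two-finger parallel gripper is mounted at the origin on a cart in front of the work surface, level with it; the furniture and walls round the work are solid. World frame = base frame: x ahead of the robot, y to its left, z up, the work surface at z = 0. Lengths are in mm, angles in rad, forces in N, time in s.
With the tool pointing down it reaches from about 375 to 975 mm from the base axis. Payload 3.8 kg.
Tool frame: the origin (TCP) lies at the very end of the fingers, on their centre line; the grasp point (between the pads) lies 19 mm behind it; z points along the fingers, y is the line along which they close (so a half turn about z gives the same grasp; the last joint's range is limited). The gripper opens to 88 mm and grips with 3 to 60 N. Pads are 18 mm wide; open, the fingers measure 123 mm over their backs; the gripper's body (75 mm by 187 mm) begins 45 mm behind the grasp point.
Start: joints at [-1.369, 0.264, 1.604, -0, 1.274, -0.037], TCP at [159.657, -655.841, 238.706] pointing down, gripper open.
Joint ranges: [-2.63, 2.63], [-0.94, 2.18], [0.31, 2.57], [-1.31, 4.45], [0, 2.66], [-2.55, 2.55]. Speed limits (rad/s): [2.57, 2.57, 3.14, 3.14, 3.14, 3.14].

INTERFACE

Orientations are given as a unit quaternion [x, y, z, w].
In Python, from station import monitor, cams, workorder gives the robot as it stands. The module is installed in compiled form; this text tells all that it offers.
- The arm moves only by the shell command python3 -m jog 'ROWS'. ROWS is JSON, a list of rows, each a list of 7 numbers: the turn, a rotation vector about the world's x, y, z in rad, then the shift along the world's x, y, z in m, then the opening, from 0 (shut) to 1 (fully open). In form: [[rx, ry, rz, x, y, z, gripper], ...]. A call has 1 to 8 rows; each row shifts and turns the commanded pose from where the row before left it; what a row does not reach is not made up. A row lasts 1/12 s, in which the tool goes at most 41.7 mm and 7.16 degrees, less where a joint would pass 70% of its speed; a pose out of reach is approached as far as the arm can. A call with a gripper value outside its range is refused whole. The fingers move at their own pace and stop on an object; the grip force is fixed at half the most. Time passes only in rows, so rows that do not move let the fingers close. It gives the time, the measured TCP pose, the force, the opening and the grip force at its end, in the units of the state.
- monitor.sense(): the state, without advancing time (a new reading comes with each control period).
- cams.capture(name): name is "scene" or "side" or "wrist"; returns a dict with "frame" (420x560x3 uint8, red, green, blue), "K" (3x3 intrinsics, pixels), "k1" (the pictures are not rectified: a ray, as slopes to the right and down, at radius r is drawn at 1 + k1 r^2 times it, then the intrinsics apply), "R" (3x3) and "t" (3): a world point X has camera coordinates R X + t; the wrist camera has in their place "hand_eye" (4x4, takes a point from camera to tool coordinates, whose origin is the TCP and whose axes are the flange's). Camera axes: x right, y down, z forward; pixel columns grow to the right and rows downward; lengths in mm; the calibration is good to about 2 mm. A picture is of the moment at which its call begins: read the wrist's pose just before it. There is no depth.
- workorder.sign_off(): hands the job in; it is judged then, once.
The state is a dict: "clock": time; "q": joint angles; "dq": joint speeds; "effort": joint torques, N m; "eef_pos": TCP position; "ee_rot": TCP orientation; "force": force on the tool from outside, world axes, zero at the start; "moment": the same for the moment, N m; "gripper_width": finger opening in mm; "gripper_force": force on a finger pad.
Only numpy, scipy, OpenCV 4.12 (cv2) and the standard library are available. Lean on these libraries where they do the work, as an engineer would, in place of code of your own. Each camera call takes 0.05 s, during which the arm holds its last target. There are 200 camera calls.

TASK

Bring the mounted specimen under the small macro camera: press the black thumb release on the locked carriage and hold it down while you slide the carriage all the way to its end stop below the camera, then let go so that the carriage locks there, and after that press the shutter button on top of the camera and let it spring back. Work with the fingertips only: pick nothing up, do not touch the specimen, do not press the shutter before the carriage is home, and leave the things around the slide where they are.

Things in the scene. Friction and masses are not known exactly. Their poses are not given: they have to be found in the camera images.
- slide_base: low slide unit fixed to the worktop: plate 100 x 352 mm with two guide rods; origin on the worktop under the rods' middle line, plate from y = -187 to +165 mm. y axis = sliding direction, towards the camera end; z up. A black camera head (46 mm across, 62 to 94 mm high) hangs at y = +110 mm, x = 0 from a column (94 mm high) at x = +70 mm; only the shutter button is higher
- carriage (a joint): travel in m of the carriage (aluminium plate 78 x 180 mm, top 32 mm above the worktop) along the base's +y; 0 = loading end, where it starts; 0.130 = end stop, specimen below the camera. Unlocked it slides with about 2 N; locked it has 1 mm of play
- release (a joint): how far in m the black thumb release on the carriage is pressed down; 0 = up, carriage locked in a rack; 0.005 = fully down, carriage free. It starts to move at 2.7 N, is fully down at 4.2 N, and must stay pressed 0.0035 or more to slide. Let up, it springs back and locks in the next notch of the rack (one every 10 mm, one at the loading end, one at the end stop)
- release_top (a point): middle of the thumb release's face, 52 mm above the worktop when up; rides with the carriage, 120 mm behind (base -y) the nest. A black saddle 34 mm wide (base x), 48 mm long (base y); at each end along y a 5 mm thick lip stands 5 mm above the face: shut fingertips set between the lips (38 mm apart) push the carriage without slipping
- nest (a point): middle of the floor of the round nest on the carriage (black ring 43 mm outside, 32 mm bore, 8 mm deep) in which the specimen sits, 32 mm above the worktop; z up
- specimen: round mounted specimen, 30 mm across, 16 mm high, lying loose in the nest with its polished face up; origin at the middle of its underside. Must not be touched or lifted
- shutter (a joint): how far in m the shutter button is pressed; 0 = up, 0.004 = fully down, which takes 4 N; it springs back
- shutter_top (a point): middle of the top of the shutter button, a round steel button 19 mm across on top of the camera head, standing 6 mm proud, 100 mm above the worktop
- other_specimen: another round mounted specimen, 30 mm across, 19 mm high, standing on the worktop; bystander, leave alone; origin at its underside
- level: round bullseye level, 38 mm across, 10 mm high; bystander, leave alone
- can: capped transparent objective can standing upright, 36 mm across, 56 mm high; bystander, leave alone
- eyepiece: black microscope eyepiece standing upright, 34 mm across, 43 mm high; bystander on the far side of the slide, leave alone
There are look-alikes about, which are no part of the job. What is shaped like the specimen but orange is not meant.

How it is judged (in metres and radians):
On the way, in this order (a step that is already met when the one before it is completed fails the run):
1. the thumb release is held down and the carriage, unlocked, slides towards the camera (value of joint release above 0.003 m and value of joint carriage above 0.06 m), for 0.1 s.
2. the carriage stands at its end stop and the release is up again, so that it is locked there (value of joint carriage above 0.127 m and value of joint release below 0.0008 m), for 0.2 s.
3. the shutter button is pressed down (value of joint shutter above 0.003 m), for 0.05 s.
At the end, for the whole second after the job is handed in: The carriage stands within 3 mm of its end stop with the release up (locked, less than 0.8 mm down), the shutter button is up again after having been pressed at least 3 mm, and the specimen lies flat and at rest in the nest, within 4 mm of its middle (all of step 2 and value of joint shutter below 0.001 m and distance between specimen and nest below 0.004 m and angle between specimen's own z axis and vertical below 0.1 rad and linear speed of specimen below 0.01 m/s); the robot touches nothing.
It fails at once if the shutter is pressed before the carriage stands at its end stop (value of joint shutter above 0.002 m and value of joint carriage below 0.126 m).
It fails at once if the robot touches the specimen (contact force between any of the fingers, the arm and specimen above 0.3 N).
It fails at once if the specimen is lifted or shaken out of its nest (distance between specimen and nest above 0.006 m).
It fails at once if a thing beside the slide is moved by more than 10 mm (distance of any of other_specimen, level, can, eyepiece from where it was at the start of the episode above 0.01 m).
It also fails if it takes over 43 s, if anything falls off the work surface, if the arm or the gripper's body presses on something with over 40 N, if the wrist force passes 120 N, or if a joint passes its speed limit or range.

## Working session

There is one attempt and no reset: what is moved stays moved. The work goes in short steps, Python scripts to look and compute and a shell command to move; the robot and the scene stay as the last step left them, time stands still between calls to the robot, and variables do not carry over. Pictures are saved under pics/ and viewed, at most 10 in all, crops included, and the job is handed in when it is done.

```bash
mkdir -p pics
cat > h.py <<'E'
import numpy as np, cv2
from station import monitor, cams
from scipy.spatial.transform import Rotation as Ro
def cap(n):
    s=monitor.sense(); c=cams.capture(n); 
    if n=='wrist':
        H=np.array(c['hand_eye']); T=np.eye(4); T[:3,:3]=Ro.from_quat(s['ee_rot']).as_matrix(); T[:3,3]=s['eef_pos']
        M=np.linalg.inv(T@H); c['R'],c['t']=M[:3,:3],M[:3,3]
    c['R']=np.array(c['R']);c['t']=np.array(c['t']).ravel();c['K']=np.array(c['K'])
    return c
def ray(c,u,v):
    d=np.array([c['k1'],0,0,0,0],float)
    x=cv2.undistortPoints(np.array([[[u,v]]],float),c['K'],d)[0,0]
    return -c['R'].T@c['t'], c['R'].T@np.array([x[0],x[1],1])
def onz(c,u,v,z):
    o,d=ray(c,u,v); return o+d*(z-o[2])/d[2]
def proj(c,X):
    return cv2.projectPoints(np.array(X,float).reshape(-1,3),cv2.Rodrigues(c['R'])[0],c['t'],c['K'],np.array([c['k1'],0,0,0,0],float))[0][:,0]
def save(c,f,crop=None,s=1):
    im=c['frame'][...,::-1]
    if crop: im=im[crop[1]:crop[3],crop[0]:crop[2]]
    cv2.imwrite('pics/'+f,cv2.resize(im,None,fx=s,fy=s,interpolation=cv2.INTER_CUBIC))
E
python3 - <<'E'
from h import *
import pickle
s=monitor.sense(); print(s)
d={n:cap(n) for n in('scene','side','wrist')}
pickle.dump(d,open('d.pkl','wb'))
for n in ('scene','side'): save(d[n],n+'.png',None,1.42)
for n in d: print(n,-d[n]['R'].T@d[n]['t'],d[n]['R'][2],d[n]['K'][0,0],d[n]['k1'])
E
```

```text
{'clock': 0.0, 'q': array([-1.36889139e+00,  2.64734586e-01,  1.60536615e+00, -9.78227676e-07,
        1.27365584e+00, -3.68606950e-02]), 'dq': array([9.42702973e-04, 1.62611338e-04, 1.23371569e-04, 2.68159409e-04,
       2.75735710e-05, 1.43013274e-03]), 'effort': array([ 5.47886211e-04, -5.02102125e+01, -3.56871271e+01,  7.28660636e-02,
        2.95860227e-02, -1.95359353e-04]), 'eef_pos': array([ 159.5240271 , -655.16351257,  237.4047276 ]), 'ee_rot': array([ 9.92881733e-01,  1.19099514e-01, -8.96501805e-05, -1.07823849e-03]), 'force': array([ 0.12590758,  0.23729367, -0.48135703]), 'moment': array([-0.0166727 , -0.01061616,  0.02819727]), 'gripper_force': 0.0, 'gripper_width': 88.0962609707416}
scene [ 81.04998897 322.30347938 722.28806536] [ 0.54679202 -0.40286026 -0.73397691] 407.3989131241777 -0.05909621002709454
side [676.29282099 527.48698422 751.02157581] [-0.11454619 -0.62381467 -0.77313287] 498.85346346484675 -0.01482615890408936
wrist [ 229.99161312 -638.5791371   382.97418662] [-0.27362679 -0.06485269 -0.95964707] 314.75675897551923 -0.06298461661653175
```

View pics/scene.png

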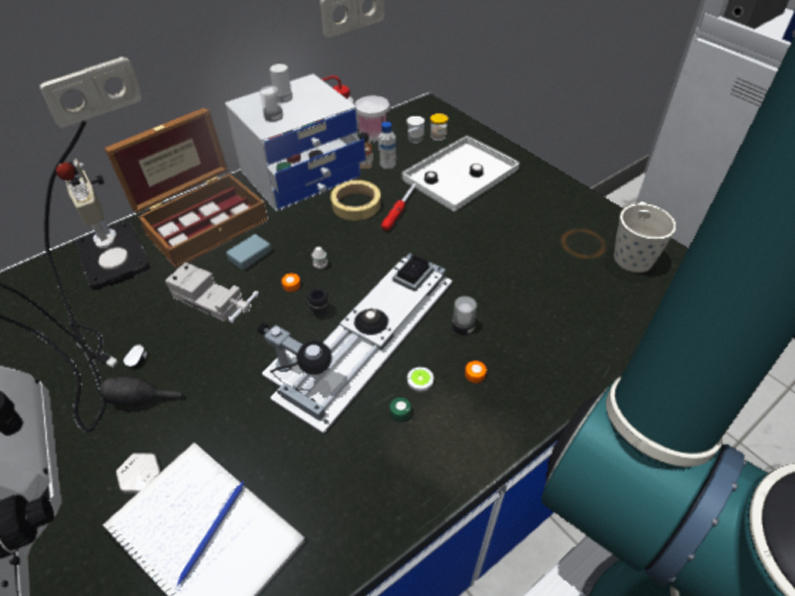

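View pics/side.png

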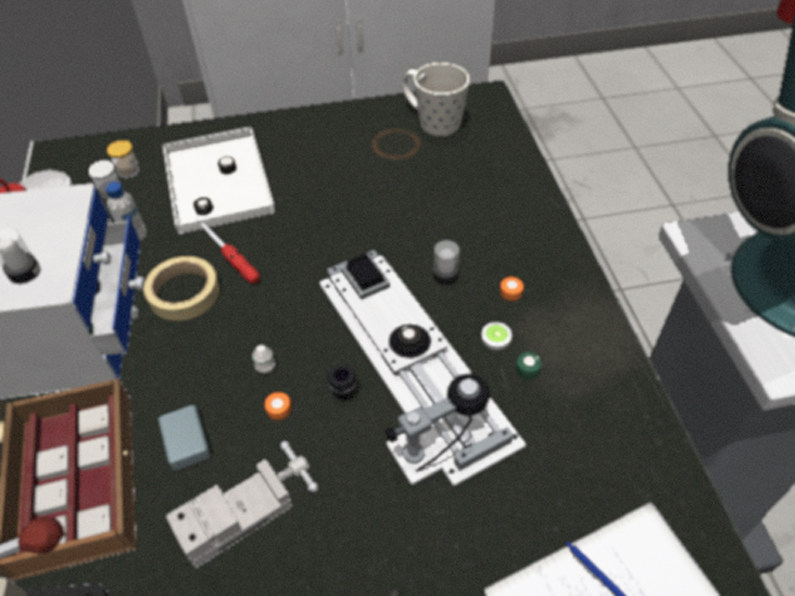

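The scene view (scaled 1.42) shows one slide: release at (413,270), nest with specimen at (371,318), camera head with button at (314,353). In the side view they are at (366,273), (409,338) and (468,390). The can stands near the carriage at scene (465,313). The orange pieces and the two items in the tray are look-alikes. The specimen meant is the one in the nest's black ring on the carriage. I'll enlarge to confirm.

Run:
```python
import pickle
from h import *
d=pickle.load(open('d.pkl','rb'))
a=d['scene']['frame'][165:305,180:330]; b=d['side']['frame'][165:345,220:375]
A=cv2.resize(a,(400,int(140*400/150)),interpolation=cv2.INTER_CUBIC);B=cv2.resize(b,(400,int(180*400/155)),interpolation=cv2.INTER_CUBIC)
im=np.zeros((470,800,3),np.uint8);im[:A.shape[0],:400]=A;im[:B.shape[0],400:]=B
cv2.imwrite('pics/crop.png',im[...,::-1])
def tri(p,q):
    o1,d1=ray(d['scene'],*p);o2,d2=ray(d['side'],*q)
    s=np.linalg.lstsq(np.c_[d1,-d2],o2-o1,rcond=None)[0]
    P,Q=o1+s[0]*d1,o2+s[1]*d2; return (P+Q)/2,np.linalg.norm(P-Q)
k=1.42
for n,p,q in(('rel',(413,270),(366,271)),('nest',(371,316),(409,336)),('shut',(314,352),(468,388))):
    p=np.array(p)/k;q=np.array(q)/k; print(n,tri(p,q)[0].round(1),tri(p,q)[1].round(1),[onz(d[c],*x,z)[:2].round(1) for c,x in(('scene',p),('side',q)) for z in({'rel':52,'nest':48,'shut':100}[n],)])
```

```text
rel [ 607.4 -113.1   49.3] 1.5 [array([ 604.7, -110.5]), array([ 607.8, -111.5])]
nest [ 5.727e+02 -5.000e-01  4.280e+01] 1.7 [array([569.6,   1. ]), array([573.4,   4.3])]
shut [531.6 122.6  94.5] 0.1 [array([527.6, 124.3]), array([532.8, 126. ])]
```

View pics/crop.png

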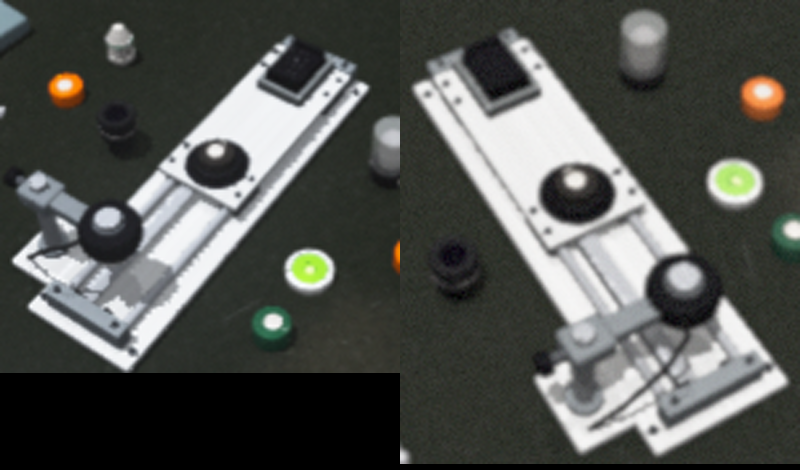

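Crop: the thumb release, a black saddle, is at the far end of the carriage. The black nest ring holds the light-faced specimen, and the camera head with its steel button is at the near end. I'll move above the release with fingers shut and closing across the slide.

```bash
R='[0,0,0.0685,0.0186,0.0227,-0.0015,0]'
python3 -m jog '[[0,0,0.0685,0.0186,0.0227,-0.0015,0],[0,0,0.0685,0.0186,0.0227,-0.0015,0],[0,0,0.0685,0.0186,0.0227,-0.0015,0],[0,0,0.0685,0.0186,0.0227,-0.0015,0],[0,0,0.0685,0.0186,0.0227,-0.0015,0],[0,0,0.0685,0.0186,0.0227,-0.0015,0],[0,0,0.0685,0.0186,0.0227,-0.0015,0],[0,0,0.0685,0.0186,0.0227,-0.0015,0]]'
python3 -m jog '[[0,0,0.0685,0.0186,0.0227,-0.0015,0],[0,0,0.0685,0.0186,0.0227,-0.0015,0],[0,0,0.0685,0.0186,0.0227,-0.0015,0],[0,0,0.0685,0.0186,0.0227,-0.0015,0],[0,0,0.0685,0.0186,0.0227,-0.0015,0],[0,0,0.0685,0.0186,0.0227,-0.0015,0],[0,0,0.0685,0.0186,0.0227,-0.0015,0],[0,0,0.0685,0.0186,0.0227,-0.0015,0]]'
python3 -m jog '[[0,0,0.0685,0.0186,0.0227,-0.0015,0],[0,0,0.0685,0.0186,0.0227,-0.0015,0],[0,0,0.0685,0.0186,0.0227,-0.0015,0],[0,0,0.0685,0.0186,0.0227,-0.0015,0],[0,0,0.0685,0.0186,0.0227,-0.0015,0],[0,0,0.0685,0.0186,0.0227,-0.0015,0],[0,0,0.0685,0.0186,0.0227,-0.0015,0],[0,0,0,0,0,0,0]]'
python3 - <<'E'
from h import *
s=monitor.sense();print(s['eef_pos'],Ro.from_quat(s['ee_rot']).as_matrix().round(3),s['gripper_width'],s['clock'],s['q'])
import pickle
c=cap('wrist');pickle.dump(c,open('w1.pkl','wb'));save(c,'w1.png',None,1.42)
print(proj(c,[[606,-111,52],[572,2,40],[530,125,100],list(s['eef_pos'])])*1.42)
E
```

```text
clock: 0.82
eef_pos: [309.0, -472.8, 226.3]
ee_rot: [0.923, 0.385, -0.0, -0.0]
force: [2.0, -0.4, 0.4]
gripper_width: 36.9
gripper_force: 0.0
clock: 1.48
eef_pos: [457.8, -291.3, 214.4]
ee_rot: [0.784, 0.62, -0.0, -0.0]
force: [-0.1, -0.4, -0.8]
gripper_width: 0.3
gripper_force: 0.0
clock: 2.15
eef_pos: [589.7, -129.9, 203.5]
ee_rot: [0.614, 0.79, 0.001, -0.0]
force: [0.9, -0.3, 1.5]
gripper_width: 0.6
gripper_force: 0.0
[ 589.72819083 -129.87757161  203.52139151] [[-0.247  0.969  0.001]
 [ 0.969  0.247  0.002]
 [ 0.002  0.001 -1.   ]] 0.6413718450323739 2.15 [-0.25924535  0.15491012  1.80076284  0.00234648  1.1857299  -0.50951107]
[[ 416.59919988  255.57533641]
 [ 410.48428334   70.23782955]
 [ 397.12586305 -238.28852038]
 [ 386.3308818   375.63523495]]
```

View pics/w1.png

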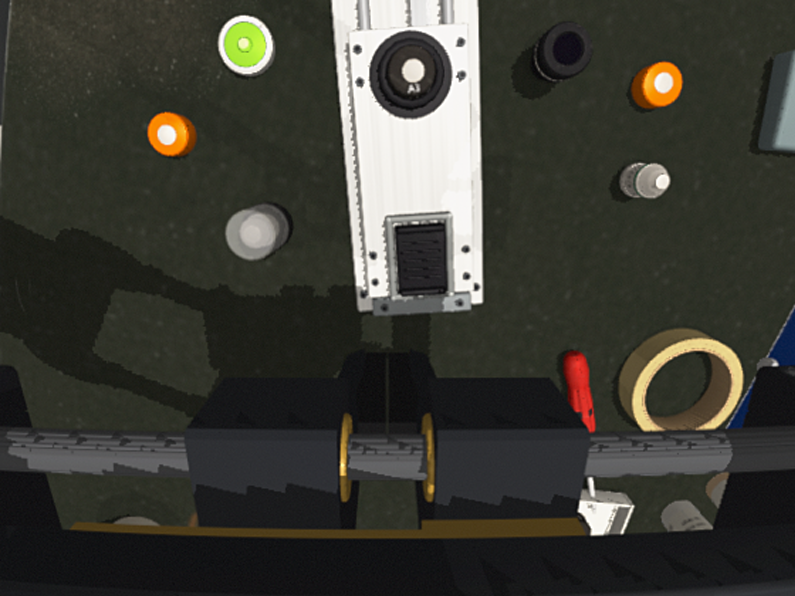

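The wrist view shows the release face spanning (397–447, 222–296), centre about (422,259), and the nest ring centred at (411,74). The can is at (258,232), clear of the path.

Run:
```python
from h import *
import pickle
c=pickle.load(open('w1.pkl','rb'));k=1.42
for z in (52,57):print('rel',onz(c,422/k,259/k,z))
r=onz(c,422/k,259/k,52);n=onz(c,411/k,74/k,40);print('nest',n,n-r,np.linalg.norm((n-r)[:2]))
g=cv2.cvtColor(c['frame'],cv2.COLOR_RGB2GRAY)
def blob(x0,y0,x1,y1):
    m=(g[y0:y1,x0:x1]<75).astype(np.uint8);_,l,st,ce=cv2.connectedComponentsWithStats(m);i=1+np.argmax(st[1:,4]);return ce[i]+[x0,y0],st[i]
for b,z in(((272,150,322,212),53),((256,18,322,86),40)):
    ce,st=blob(*b);print(ce*k,st,onz(c,*ce,z))
```

```text
rel [ 610.1631113  -112.36233711   52.        ]
rel [ 609.52062594 -111.48605812   57.        ]
nest [ 5.72899673e+02 -9.25225021e-02  4.00000000e+01] [-37.26343782 112.26981461 -12.        ] 118.29232887374356
[421.1396944  258.78957555] [   6    6   37   53 1767] [ 609.43383374 -112.19184534   53.        ]
[409.45064092  74.16495481] [   5    4   57   61 2434] [ 5.71967349e+02 -4.35729164e-01  4.00000000e+01]
```

```bash
python3 -m jog '[[0,0,0.0175,0.006,0.005,-0.03,0],[0,0,0.0175,0.006,0.005,-0.03,0],[0,0,0.0175,0.005,0.005,-0.03,0],[0,0,0.0175,0.002,0.003,-0.03,0],[0,0,0,0,0,-0.012,0],[0,0,0,0,0,0,0],[0,0,0,0,0,0,0]]'
python3 - <<'E'
from h import *
s=monitor.sense();print(s['eef_pos'],Ro.from_quat(s['ee_rot']).as_matrix()[:,1],s['force'])
c=cap('wrist');save(c,'w2.png',(180,130,460,340),2.8)
print((proj(c,[[609,-112,52],list(s['eef_pos'])])-[180,130])*2.8)
E
```

```text
clock: 2.78
eef_pos: [605.6, -116.4, 72.0]
ee_rot: [0.589, 0.808, -0.0, -0.001]
force: [-0.5, 0.5, 0.5]
gripper_width: 0.5
gripper_force: 0.0
[ 605.63452336 -116.43651738   72.01547817] [ 0.95170489  0.30701027 -0.00157719] [-0.51767341  0.49852652  0.47357739]
[[280.68190531 317.98998378]
 [257.84428544 376.68619166]]
```

View pics/w2.png

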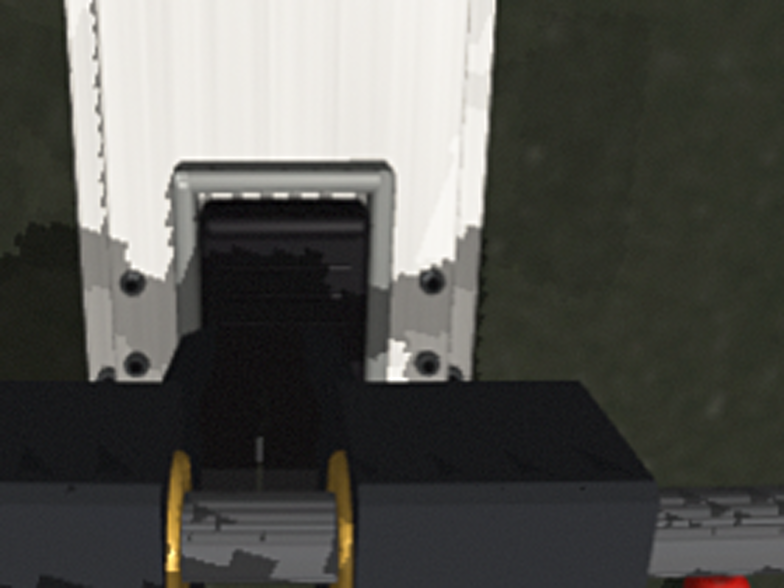

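The crop shows the release face at x 202–368, its front lip at y 205–235, and the fingers slightly behind and to its left. I'll correct by about 4 mm and descend.

```bash
python3 -m jog '[[0,0,0,0.002,0.002,0,0],[0,0,0,0.002,0.002,0,0],[0,0,0,0,0,-0.008,0],[0,0,0,0,0,-0.006,0],[0,0,0,0,0,0,0]]'
python3 -m jog '[[0,0,0,0,0,-0.002,0],[0,0,0,0,0,-0.002,0],[0,0,0,0,0,-0.002,0],[0,0,0,0,0,0,0],[0,0,0,0,0,0,0]]'
python3 -m jog '[[0,0,0,0,0,-0.002,0],[0,0,0,0,0,-0.002,0],[0,0,0,0,0,0,0],[0,0,0,0,0,0,0]]'
```

```text
clock: 3.25
eef_pos: [609.5, -111.5, 56.9]
ee_rot: [0.588, 0.809, -0.0, -0.001]
force: [0.5, -0.2, -0.6]
gripper_width: 0.7
gripper_force: 0.0
clock: 3.67
eef_pos: [610.5, -111.8, 52.4]
ee_rot: [0.588, 0.809, -0.0, -0.0]
force: [-0.6, 0.9, 1.3]
gripper_width: 0.2
gripper_force: 1.1
clock: 4.0
eef_pos: [610.6, -111.8, 48.4]
ee_rot: [0.588, 0.809, 0.0, 0.0]
force: [-1.9, 0.5, 3.7]
gripper_width: 0.6
gripper_force: 1.7
```

```bash
python3 -m jog '[[0,0,0,0,0,-0.002,0],[0,0,0,0,0,-0.001,0],[0,0,0,0,0,0,0],[0,0,0,0,0,0,0]]'
```

```text
clock: 4.33
eef_pos: [610.8, -111.8, 47.3]
ee_rot: [0.588, 0.809, 0.0, 0.0]
force: [-6.1, 0.9, 13.9]
gripper_width: 0.6
gripper_force: 7.1
```

```bash
python3 -m jog '[[0,0,0,-0.0013,0.0038,0,0],[0,0,0,-0.0019,0.0057,0,0],[0,0,0,-0.0019,0.0057,0,0],[0,0,0,-0.0019,0.0057,0,0],[0,0,0,-0.0019,0.0057,0,0],[0,0,0,-0.0019,0.0057,0,0]]'
```

```text
clock: 4.83
eef_pos: [600.6, -80.6, 47.3]
ee_rot: [0.588, 0.809, -0.0, 0.001]
force: [-3.4, -2.8, 12.0]
gripper_width: 0.4
gripper_force: 6.1
```

Sliding with low force; continue.

```bash
python3 -m jog '[[0,0,0,-0.0022,0.0067,0,0],[0,0,0,-0.0022,0.0067,0,0],[0,0,0,-0.0022,0.0067,0,0],[0,0,0,-0.0022,0.0067,0,0],[0,0,0,-0.0022,0.0067,0,0],[0,0,0,-0.0022,0.0067,0,0],[0,0,0,-0.0022,0.0067,0,0],[0,0,0,0,0,0,0]]'
python3 - <<'E'
from h import *
c=cap('wrist');save(c,'w3.png',None,1.42)
E
```

```text
clock: 5.5
eef_pos: [584.7, -32.2, 47.3]
ee_rot: [0.588, 0.809, 0.0, 0.001]
force: [-4.7, -0.5, 13.7]
gripper_width: 0.5
gripper_force: 7.0
```

View pics/w3.png

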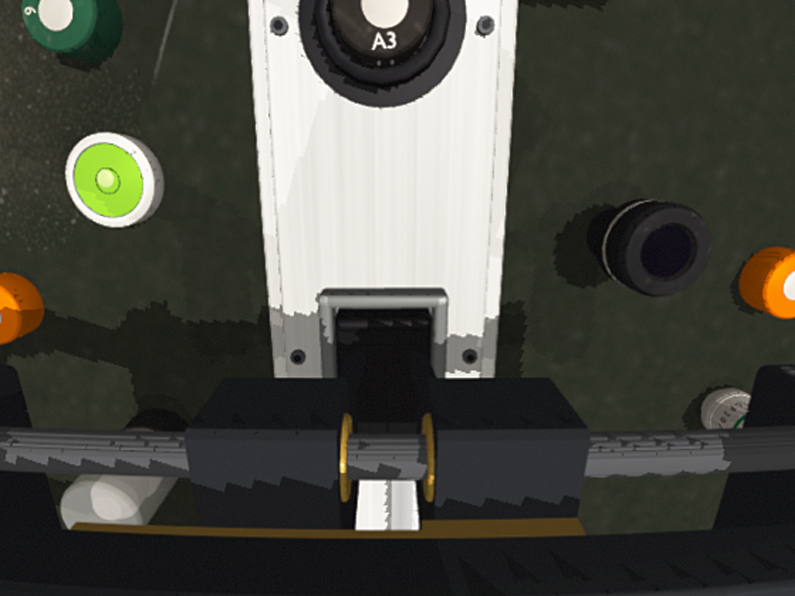

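The wrist view shows the carriage travelling with the fingers: saddle at (390,330), nest ring at (382,30), bystanders not disturbed. Continuing to the stop.

```bash
python3 -m jog '[[0,0,0,-0.0022,0.0067,0,0],[0,0,0,-0.0022,0.0067,0,0],[0,0,0,-0.0022,0.0067,0,0],[0,0,0,-0.0022,0.0067,0,0],[0,0,0,-0.0022,0.0067,0,0],[0,0,0,-0.0016,0.0048,0,0]]'
python3 -m jog '[[0,0,0,-0.0009,0.0029,0,0],[0,0,0,-0.0009,0.0029,0,0],[0,0,0,0,0,0,0]]'
```

```text
clock: 6.05
eef_pos: [572.5, 5.2, 47.3]
ee_rot: [0.588, 0.809, -0.0, 0.001]
force: [-5.1, -2.8, 13.4]
gripper_width: 0.2
gripper_force: 6.7
clock: 6.3
eef_pos: [570.5, 11.4, 47.3]
ee_rot: [0.588, 0.809, 0.0, 0.001]
force: [-4.9, -1.3, 14.5]
gripper_width: 0.8
gripper_force: 7.2
```

```bash
python3 -m jog '[[0,0,0,-0.0009,0.0029,0,0],[0,0,0,-0.0009,0.0029,0,0],[0,0,0,0,0,0,0]]'
```

```text
clock: 6.55
eef_pos: [570.3, 15.9, 47.3]
ee_rot: [0.588, 0.809, 0.0, 0.003]
force: [-0.3, -6.3, 9.4]
gripper_width: 0.4
gripper_force: 5.0
```

```bash
python3 -m jog '[[0,0,0,-0.0009,0.0029,0,0],[0,0,0,0,0,0,0]]'
python3 -m jog '[[0,0,0,-0.0009,0.0029,0,0],[0,0,0,0,0,0,0]]'
```

```text
clock: 6.72
eef_pos: [569.9, 18.8, 47.3]
ee_rot: [0.588, 0.809, 0.001, 0.003]
force: [0.7, -5.5, 9.6]
gripper_width: 0.4
gripper_force: 4.4
clock: 6.88
eef_pos: [569.6, 20.5, 47.3]
ee_rot: [0.587, 0.809, 0.0, 0.004]
force: [1.9, -10.4, 6.7]
gripper_width: 0.4
gripper_force: 9.0
```

Total shift 138 mm ≈ 130 + lip slack, and force is rising: at the stop. One more nudge, then back off slightly and lift.

```bash
python3 -m jog '[[0,0,0,-0.0006,0.0019,-0.001,0],[0,0,0,0,0,0,0]]'
python3 -m jog '[[0,0,0,0,0,0.004,0],[0,0,0,0,0,0.005,0],[0,0,0,0,0,0.008,0],[0,0,0,0,0,0.02,0],[0,0,0,0,0,0.03,0],[0,0,0,0,0,0.03,0],[0,0,0,0,0,0.03,0],[0,0,0,0,0,0,0]]'
python3 - <<'E'
from h import *
import pickle
print(monitor.sense()['eef_pos'])
c=cap('scene');b=cap('side');w=cap('wrist');pickle.dump((c,b,w),open('e.pkl','wb'))
A=cv2.resize(c['frame'][165:305,180:330],(400,373));B=cv2.resize(b['frame'][165:345,220:375],(400,465));W=w['frame']
im=np.zeros((465,800,3),np.uint8);im[:373,:400]=A;im[:,400:]=B
cv2.imwrite('pics/e.png',im[...,::-1]);save(w,'w4.png',None,1.42)
E
```

```text
clock: 7.05
eef_pos: [569.6, 20.8, 47.2]
ee_rot: [0.587, 0.81, -0.001, 0.005]
force: [1.7, -16.7, 11.1]
gripper_width: 0.4
gripper_force: 11.7
clock: 7.72
eef_pos: [570.1, 25.0, 178.0]
ee_rot: [0.588, 0.809, 0.003, 0.005]
force: [0.1, -0.3, 1.0]
gripper_width: 0.8
gripper_force: 0.0
[570.0790456   25.04329126 177.95094584]
```

View pics/w4.png

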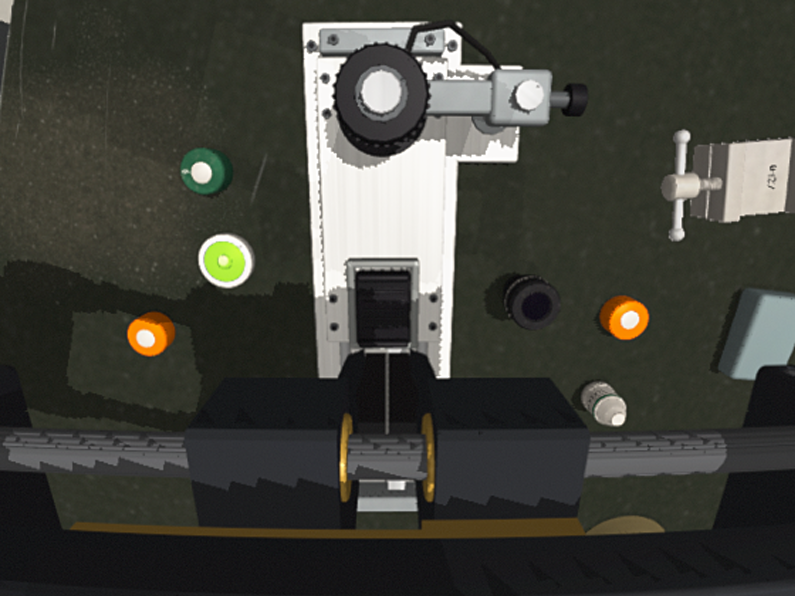

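View pics/e.png

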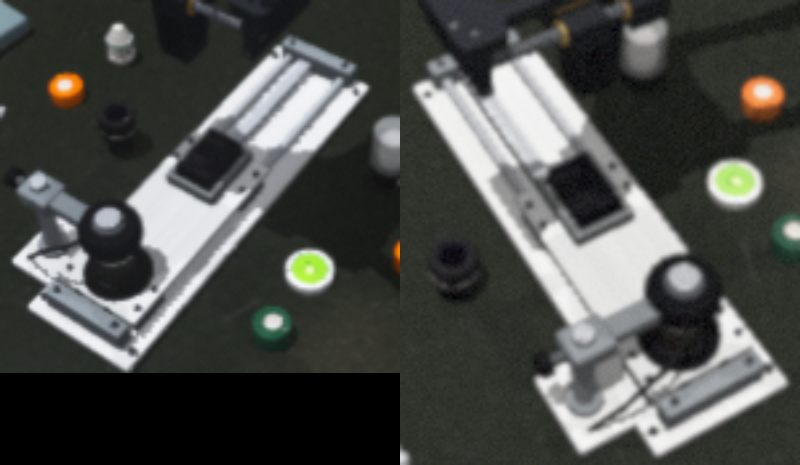

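The carriage front meets the end block in both views, and the nest ring is right under the head (scene crop (118,270)). In the wrist view the release is at (384,310) and the shutter button at (381,91). Measuring both.

Run:
```python
from h import *
import pickle
c,b,w=pickle.load(open('e.pkl','rb'));k=1.42
r=onz(w,384/k,310/k,52);s=onz(w,381/k,91/k,100);print('rel',r,'shut',s,s-r,np.linalg.norm((s-r)[:2]))
for (n,cc,p) in(('scene',c,(180+210*150/400,165+161*140/373)),('side',b,(220+185*155/400,165+189*180/465))): print(n,onz(cc,*p,52))
for (n,cc,p) in(('scene',c,(180+108*150/400,165+220*140/373)),('side',b,(220+286*155/400,165+280*180/465))): print(n,onz(cc,*p,100))
```

```text
rel [570.23060649  10.7500565   52.        ] shut [532.19852874 124.53241039 100.        ] [-38.03207774 113.78235388  48.        ] 119.97025878433428
scene [563.348048    12.06672368  52.        ]
side [568.36274823  11.97963463  52.        ]
scene [529.02027427 124.84798949 100.        ]
side [530.99473966 126.70893104 100.        ]
```

Separation is 120 mm, so the carriage is home. Moving over the shutter.

```bash
python3 -m jog '[[0,0,0,-0.0095,0.025,0,0],[0,0,0,-0.0095,0.025,0,0],[0,0,0,-0.0095,0.025,0,0],[0,0,0,-0.0095,0.025,0,0],[0,0,0,0,0,-0.03,0],[0,0,0,0,0,-0.03,0],[0,0,0,0,0,-0.008,0],[0,0,0,0,0,0,0]]'
```

```text
clock: 8.53
eef_pos: [524.0, 124.8, 99.2]
ee_rot: [0.588, 0.809, -0.003, -0.003]
force: [-1.5, 0.4, 2.6]
gripper_width: 0.6
gripper_force: 1.3
```

```bash
python3 -m jog '[[0,0,0,0,0,0.006,0],[0,0,0,0.0075,0,0,0],[0,0,0,0,0,0,0],[0,0,0,0,0,-0.006,0],[0,0,0,0,0,-0.002,0],[0,0,0,0,0,0,0]]'
```

```text
clock: 9.03
eef_pos: [534.9, 124.7, 100.8]
ee_rot: [0.588, 0.809, -0.0, -0.0]
force: [-0.0, 0.5, -0.1]
gripper_width: 0.2
gripper_force: 0.0
```

```bash
python3 -m jog '[[0,0,0,0,0,-0.002,0],[0,0,0,0,0,-0.002,0],[0,0,0,0,0,0,0],[0,0,0,0,0,0,0]]'
python3 -m jog '[[0,0,0,0,0,-0.0015,0],[0,0,0,0,0,0,0],[0,0,0,0,0,0,0]]'
```

```text
clock: 9.37
eef_pos: [535.0, 124.9, 97.4]
ee_rot: [0.588, 0.809, -0.0, -0.0]
force: [-1.7, -1.5, 2.8]
gripper_width: 0.5
gripper_force: 1.7
clock: 9.62
eef_pos: [535.2, 124.9, 96.6]
ee_rot: [0.588, 0.809, -0.0, 0.0]
force: [-2.5, -1.3, 9.3]
gripper_width: 0.2
gripper_force: 4.1
```

9.3 N with the descent stopped: the button is fully down. Lifting off.

```bash
python3 -m jog '[[0,0,0,0,0,0.003,0],[0,0,0,0,0,0.01,0],[0,0,0,0,0,0.03,0],[0,0,0,0,0,0.03,0],[0,0,0,0,0,0.03,0],[0,0,0,0,-0.03,0.02,0],[0,0,0,0,-0.03,0,0],[0,0,0,0,0,0,0]]'
python3 -m jog '[[0,0,0,0,-0.03,0,0],[0,0,0,0,-0.03,0,0],[0,0,0,0,-0.03,0,0],[0,0,0,0,0,0,0],[0,0,0,0,0,0,0]]'
python3 - <<'E'
from h import *
w=cap('wrist');save(w,'w5.png',None,1.42)
E
```

```text
clock: 10.28
eef_pos: [536.7, 62.0, 221.5]
ee_rot: [0.589, 0.808, 0.001, 0.003]
force: [0.7, -0.5, 0.4]
gripper_width: 0.6
gripper_force: 0.0
clock: 10.7
eef_pos: [534.9, -25.5, 218.3]
ee_rot: [0.589, 0.808, 0.0, -0.0]
force: [-0.1, 0.7, -0.9]
gripper_width: 0.2
gripper_force: 0.0
```

View pics/w5.png

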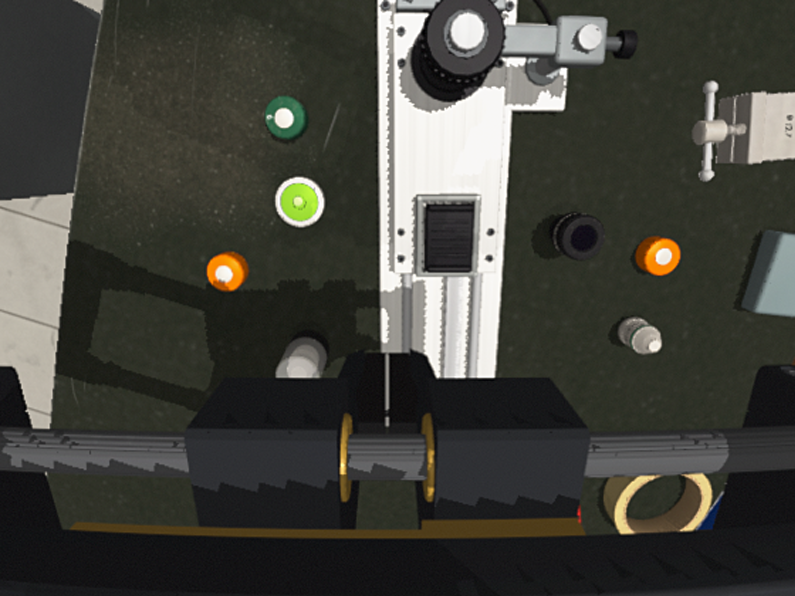

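The carriage is home, with the release up at (450,236) and the button up at (466,32). All bystanders are where they were and the robot is clear. Handing in.

```bash
python3 -c "
from station import workorder
print(workorder.sign_off())"
```

```text
the job is handed in; nothing more can be done
None
```

I slid the carriage to its end stop and let go so it locked, then pressed the shutter and it sprang back. I handed the job in at about 11 s; `sign_off()` gave no verdict, but the last picture showed the carriage home, release and button up, and the bystanders in place.

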